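# Find the deep well for the tall clove tube

## Robot

A 7-joint arm with a two-finger parallel gripper is mounted at the origin on the work surface. World frame = base frame: x ahead of the robot, y to its left, z up, the work surface at z = 0. Lengths are in m, angles in rad, forces in N, time in s.
With the tool pointing down it reaches from about 0.425 to 0.875 m from the base axis. Payload 4.7 kg.
Tool frame: the origin (TCP) lies between the finger pads; the fingertips stand 11 mm ahead of it and the grasp point (between the pads) lies 8 mm behind it; z points along the fingers, y is the line along which they close (so a half turn about z gives the same grasp; the last joint's range is limited). The gripper opens to 87 mm and grips with 3 to 60 N. Pads are 19 mm wide; open, the fingers measure 117 mm over their backs; the gripper's body (75 mm by 190 mm) begins 51 mm behind the grasp point.
Start: joints at [1.167, 0.321, -0.07, 1.45, 0.023, 1.371, -0.057], TCP at [0.264, -0.594, 0.234] pointing down, gripper open.
Joint ranges: [-2.86, 2.86], [-0.3, 2.09], [-1.38, 1.24], [0.06, 2.45], [-1.56, 4.7], [0.09, 2.05], [-2.69, 2.69]. Speed limits (rad/s): [2.57, 2.57, 3.14, 3.14, 3.14, 3.14, 3.14].

## Interface

Orientations are given as a rotation vector (axis times angle).
In Python, from bench import ctrl gives the robot as it stands. The module is installed in compiled form; this text tells all that it offers.
- The arm moves only by the shell command python3 -m inch 'ROWS' [FORCE]. ROWS is JSON, a list of rows, each an object with "slide": the shift along the tool's x, y, z scaled (see below), a list of three; "angular": the turn, a rotation vector about the tool's x, y, z scaled (see below), a list of three; "claw": the opening, from -1 (shut) to 1 (fully open). In form: [{"slide": [tx, ty, tz], "angular": [rx, ry, rz], "claw": claw}, ...]. A call has 1 to 10 rows; each row is the pose to reach, as a shift and turn from the pose commanded when the call began, along the tool's axes at that moment; what a row does not reach only later rows make up. The controller multiplies each number of a shift by 0.25 m and each number of a turn by 30 degrees. A row lasts 1/10 s, in which the tool goes at most 50 mm and 8.59 degrees, less where a joint would pass 70% of its speed; a pose out of reach is approached as far as the arm can. A call with a number of a shift or a turn outside -1 to 1 is refused whole. A call with a gripper value outside its range is refused whole. The fingers move at their own pace and stop on an object; FORCE is the grip in N (left out, the last holds). Time passes only in rows, so rows that repeat a pose let the fingers close. It gives the time, the measured TCP pose, the force, the opening and the grip force at its end, in the units of the state.
- ctrl.get_state(): the state, without advancing time (a new reading comes with each control period).
- ctrl.get_image(name): name is "scene" or "top" or "wrist"; returns a dict with "color" (420x560x3 uint8, red, green, blue), "depth" (420x560 float32, m along the optical axis (not along the pixel's ray), 0 where there is no reading), "camera_matrix" (3x3 intrinsics, pixels), "extrinsics" (4x4, takes a point from camera to world coordinates); the wrist camera has in their place "tool_from_camera" (4x4, takes a point from camera to tool coordinates, whose origin is the TCP and whose axes are the flange's). Camera axes: x right, y up, looking along -z (the intrinsics and any distortion apply to the point x, -y, -z); pixel columns grow to the right and rows downward; lengths in m; the calibration is good to about 2 mm. A picture is of the moment at which its call begins: read the wrist's pose just before it.
- ctrl.close_job(): hands the job in; it is judged then, once.
Trained networks look in the newest picture that a camera, given by its name, has taken for a name from the list of things; names that differ only in an ending like _2 or _b are one class to them, and where a whole thing is asked for, a point or a joint stands for the part that bears it (a point fixed in the world has none). Each returns a list of dicts, best first, with "confidence" (0 to 1); they miss things now and then, are a little off and sometimes report something else, mostly with a low value. They report only what shows in the picture. A call takes as long as a camera call.
- ctrl.find_in(query, camera): "bbox" ([centre column, centre row, width, height] in pixels, round what is visible of it).
- ctrl.outline_of(query, camera): "mask" (420x560 bool, what is visible of it) and "bbox" ([centre column, centre row, width, height] in pixels, round what is visible of it).
The state is a dict: "time": time; "joint_positions": joint angles; "qd": joint speeds; "joint_torque": joint torques, N m; "position": TCP position; "tool_rot": TCP orientation; "ft_force": force on the tool from outside, world axes, zero at the start; "torque": the same for the moment, N m; "grip_width": opening from 0.0 (shut) to 1.0 (fully open); "grip_force": force on a finger pad.
Only numpy, scipy, OpenCV 4.12 (cv2) and the standard library are available. Lean on these libraries where they do the work, as an engineer would, in place of code of your own. Each camera call takes 0.05 s, during which the arm holds its last target. There are 200 camera calls.

## Task

The tall steel-capped clove tube stands too high in the slanted spice rack, because its well has a dark spacer at the bottom for short tubes: draw it out, try it in the empty wells, and leave it, cap up, in the one well without a spacer, where it goes in all the way. The wells look alike, so feel how deep it goes; in a well with a spacer it stops early and must come out again. The tube is glass: lower it in your grip until it stands on the bottom, never let it drop, and leave the short tube, the gas knob and the other kitchen things as they are.

Things in the scene. Friction and masses are not known exactly. Their poses are not given: they have to be found in the camera images.
- tall_tube: Round glass tube of dark cloves with a steel cap, 24 mm in diameter and 120 mm long (cap: the top 20 mm, same diameter), about 0.09 kg. Origin: centre of its foot; z runs along the tube towards the cap. The foot's rim is bevelled by 3 to 4 mm. It starts in a rack well that has a spacer, 80 mm of it standing out of the deck.
- short_tube: Round tube of yellow spice with a green cap, 24 mm in diameter and 70 mm long, standing in another well that has a spacer, 30 mm of it out of the deck. Origin: centre of its foot, z towards the cap. To be left alone.
- rack: Fixed wooden rack, base 115 x 294 mm, about 100 mm high: a solid block whose top (deck) slants 25 degrees, so that tubes lean to its -x side (the robot). Origin: centre of its base at shelf level; x to the rear, y along the row, z up. One well only is free and 70 mm deep; the other four have a dark spacer and are 40 mm deep; which is which differs each time.
- deck (a point): Mouth of the middle well, centre of the deck surface (58 mm along x, 270 mm along y). z points out along the well axes (25 degrees from vertical), y along the row, x up the slope. The five mouths are at y = -0.10, -0.05, 0, 0.05, 0.10 m in this frame (x = z = 0); bore 28 mm, small bevel. In the deep well 50 mm of the tall tube stand out.
- dabba: Round steel spice box with clear lid, 176 mm in diameter, 78 mm high with its knob. Origin: centre of its underside. Bystander.
- bottle: Ribbed green glass bottle with a grey stopper, 73 mm in diameter, 183 mm high. Origin: centre of its underside. Bystander.
- katori: Steel bowl, 90 mm in diameter, 40 mm high. Origin: centre of its underside. Bystander.
- spoon_rest: Wooden tray 200 x 75 x 18 mm, long along its x. Origin: centre of its underside. Bystander.
- spoon: Wooden spoon 175 mm long lying along x on the spoon rest. Origin: near its middle, underside. Bystander.
- gas_knob_mark (a point): White mark, 18 mm off the axis on top of the black turning knob of the red gas regulator, 83 mm above the shelf; the regulator is fixed, 76 mm in diameter, its brass pipe runs from it towards +y. Bystander.

How it is judged:
By the outcome, as a careful person would: the job done as asked, in the order asked, and still so for the second after the job is handed in, with the robot touching nothing.
It also fails if it takes over 72 s, if anything falls off the work surface, if the arm or the gripper's body presses on something with over 40 N, if the wrist force passes 120 N, or if a joint passes its speed limit or range.

## Working session

There is one attempt and no reset: what is moved stays moved. The work goes in short steps, Python scripts to look and compute and a shell command to move; the robot and the scene stay as the last step left them, time stands still between calls to the robot, and variables do not carry over. Pictures are saved under pics/ and viewed, at most 10 in all, crops included, and the job is handed in when it is done.

```bash
mkdir -p pics; cat > h.py <<'E'
import numpy as np, cv2
from bench import ctrl
from scipy.spatial.transform import Rotation as R
def save(im,n): cv2.imwrite(f'pics/{n}.png',im['color'][:,:,::-1])
def cloud(im,T=None):
    K=im['camera_matrix'];d=im['depth'];v,u=np.mgrid[0:d.shape[0],0:d.shape[1]]
    p=np.stack([(u-K[0,2])/K[0,0]*d,-(v-K[1,2])/K[1,1]*d,-d],-1)
    T=im['extrinsics'] if T is None else T
    return p@T[:3,:3].T+T[:3,3]
E
python3 - <<'E'
from h import *
s=ctrl.get_state();print({k:np.round(v,3).tolist() for k,v in s.items()})
ims=[]
for c in ['scene','top']:
    im=ctrl.get_image(c);save(im,c);P=cloud(im);np.savez(c,P=P,**im)
    for q in ['tall_tube','short_tube','rack','bottle','dabba','katori','gas_knob_mark','spoon_rest']:
        for o in ctrl.outline_of(q,c)[:2]:
            m=o['mask']&(im['depth']>0);print(c,q,round(o['confidence'],2),np.round(o['bbox']).tolist(),np.round(np.median(P[m],0),3),np.round(np.percentile(P[m],2,axis=0),3),np.round(np.percentile(P[m],98,axis=0),3))
E
```

```text
{'time': 0.0, 'joint_positions': [1.167, 0.322, -0.07, 1.452, 0.023, 1.371, -0.057], 'qd': [-0.0, 0.0, -0.0, 0.0, 0.0, 0.0, 0.002], 'joint_torque': [-0.0, -49.129, -0.404, -31.253, -0.064, 0.044, 0.0], 'position': [0.263, -0.594, 0.232], 'tool_rot': [-3.071, -0.651, 0.001], 'ft_force': [-0.441, 0.845, -0.583], 'torque': [0.013, 0.044, -0.037], 'grip_force': 0.0, 'grip_width': 0.999}
scene tall_tube 0.65 [274.0, 187.0, 15.0, 34.0] [ 0.505 -0.033  0.135] [ 0.443 -0.04   0.069] [0.527 0.027 0.168]
scene short_tube 0.48 [287.0, 189.0, 11.0, 10.0] [0.528 0.013 0.109] [0.509 0.005 0.087] [0.542 0.047 0.125]
scene rack 0.96 [292.0, 213.0, 96.0, 77.0] [ 0.573 -0.019  0.059] [ 0.491 -0.136  0.005] [0.626 0.142 0.105]
scene bottle 0.96 [227.0, 288.0, 37.0, 74.0] [ 0.646 -0.367  0.106] [ 0.612 -0.386  0.008] [ 0.665 -0.331  0.185]
scene dabba 0.82 [131.0, 289.0, 76.0, 74.0] [ 0.444 -0.48   0.064] [ 0.344 -0.551  0.005] [ 0.504 -0.392  0.07 ]
scene katori 0.55 [351.0, 248.0, 33.0, 25.0] [0.754 0.011 0.024] [ 0.718 -0.048  0.003] [0.799 0.037 0.042]
scene gas_knob_mark 0.53 [226.0, 287.0, 35.0, 7
[... 595 characters left out ...]
0.554 0.364 0.06 ] [0.596 0.408 0.085]
top rack 0.84 [270.0, 198.0, 120.0, 66.0] [0.552 0.014 0.08 ] [ 0.487 -0.127  0.004] [0.624 0.151 0.105]
top bottle 0.63 [421.0, 168.0, 44.0, 34.0] [ 0.621 -0.337  0.123] [ 0.596 -0.371  0.016] [ 0.658 -0.317  0.185]
top dabba 0.87 [461.0, 259.0, 81.0, 72.0] [ 0.421 -0.459  0.064] [ 0.344 -0.544  0.017] [ 0.496 -0.384  0.069]
top katori 0.9 [282.0, 117.0, 34.0, 35.0] [ 0.768 -0.007  0.017] [ 0.724 -0.047  0.002] [0.801 0.031 0.041]
top gas_knob_mark 0.87 [122.0, 185.0, 22.0, 19.0] [0.575 0.384 0.069] [0.554 0.364 0.059] [0.594 0.408 0.085]
top spoon_rest 0.77 [378.0, 292.0, 40.0, 83.0] [ 0.306 -0.27   0.011] [ 0.222 -0.308  0.005] [ 0.412 -0.224  0.02 ]
```

```bash
python3 - <<'E'
from h import *
a=np.load('top.npz');b=np.load('scene.npz')
A=cv2.resize(a['color'][150:250,195:345],(780,520),interpolation=2)
cv2.imwrite('pics/crop_top.png',A[:,:,::-1])
B=cv2.resize(b['color'][150:265,225:365],(730,600),interpolation=2)
cv2.imwrite('pics/crop_scene.png',B[:,:,::-1])
# deck plane
for d in (a,b):
    P=d['P'];m=(P[...,0]>.48)&(P[...,0]<.64)&(abs(P[...,1]-.012)<.15)&(P[...,2]>.02)&(P[...,2]<.125)
    p=P[m]
    n0=np.array([-np.sin(.4363),0,np.cos(.4363)])
    # histogram along n for slope
    h=p@n0; hist,e=np.histogram(h,bins=np.arange(-.3,0,.003));k=hist.argmax();q=p[abs(h-e[k]-.0015)<.006]
    for _ in range(4):
        c=q.mean(0);n=np.linalg.svd(q-c)[2][2];n*=np.sign(n[2]);q=p[abs((p-c)@n)<.003]
    print(len(q),c,n,np.degrees(np.arccos(n[2])),np.degrees(np.arctan2(n[1],-n[0])))
    r=cv2.minAreaRect(q[:,:2].astype(np.float32));print(r, q.min(0),q.max(0))
E
```

```text
1403 [0.54421093 0.06103865 0.09372648] [-0.41605423  0.0584783   0.90745753] 24.84366841827273 8.000768586242325
((0.5335351228713989, 0.017811492085456848), (0.2694074511528015, 0.05556177347898483), 79.48348236083984) [ 0.48439664 -0.11924319  0.07552845] [0.58265627 0.15401627 0.10796152]
313 [0.5444403  0.03065738 0.09316313] [-0.40253461  0.00933521  0.91535717] 23.743499457744793 1.3285130350528769
((0.5332732200622559, 0.011613383889198303), (0.28035804629325867, 0.06162257865071297), 80.74884796142578) [ 0.48035678 -0.1227953   0.06603597] [0.58251259 0.1530536  0.10928241]
```

View pics/crop_top.png

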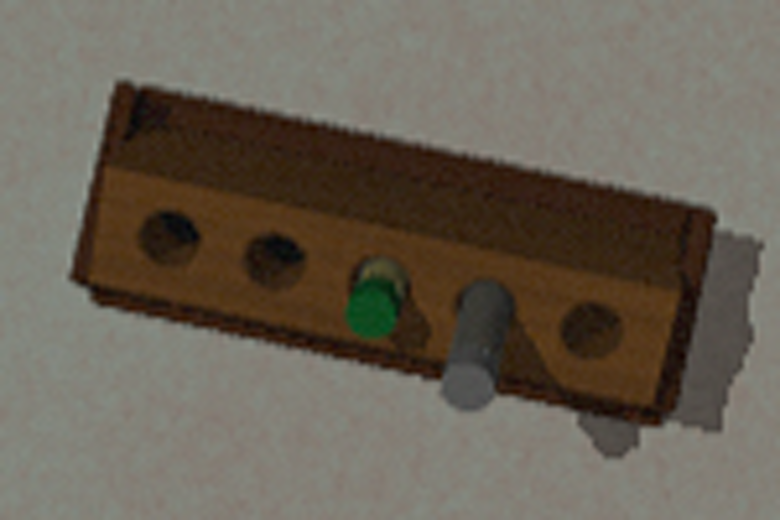

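View pics/crop_scene.png

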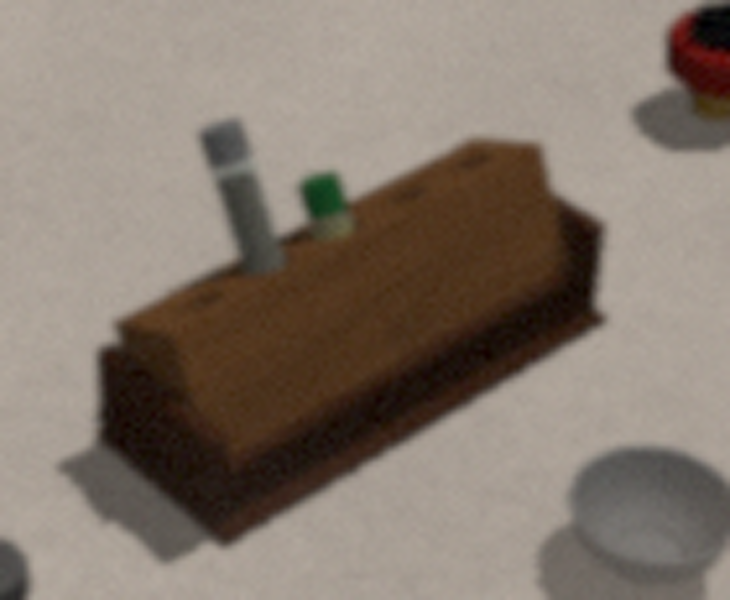

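```bash
cat >> h.py <<'E'
Y=np.array([np.sin(np.radians(10)),np.cos(np.radians(10)),0])
def frame(yaw_deg,tilt=25):
    r=R.from_euler('z',yaw_deg,degrees=True)*R.from_euler('y',-tilt,degrees=True); return r.as_matrix()
def rows(pt,Rt,s=None,p0=None,R0=None):
    s=s or ctrl.get_state()
    p0=s['position'] if p0 is None else p0
    R0=R.from_rotvec(s['tool_rot']).as_matrix() if R0 is None else R0
    print('slide',np.round(R0.T@(np.array(pt)-p0)/.25,4).tolist(),'ang',np.round(R.from_matrix(R0.T@Rt).as_rotvec(degrees=True)/30,4).tolist())
E
python3 - <<'E'
from h import *
s=ctrl.get_state();print(np.round(R.from_rotvec(s['tool_rot']).as_matrix(),3))
a=np.load('top.npz');P=a['P']
m=[]
for x,y in [(168,238),(275,262),(592,330)]:
    u,v=195+x/5.2,150+y/5.2
    K=a['camera_matrix'];T=a['extrinsics'];d=T[:3,:3]@np.array([(u-K[0,2])/K[0,0],-(v-K[1,2])/K[1,1],-1]);o=T[:3,3]
    n=frame(-10)[:,2];c=np.array([.5442,.046,.0935]);n=np.array([-.416,.0585,.907]) if 0 else n
    m.append(o+d*((c-o)@n)/(d@n))
m=np.array(m);print(m,np.linalg.norm(np.diff(m,axis=0),axis=1),np.degrees(np.arctan2(m[0]-m[2],1)))
y=(m[0]-m[2]);yaw=-np.degrees(np.arctan2(y[0],y[1]));print('yaw',yaw,'center',m[[0,2]].mean(0))
F=frame(yaw);Rt=F@np.diag([1,-1,-1])
C=m[[0,2]].mean(0)
print(Rt); print('view TCP',C+.2*F[:,2])
rows(C+.2*F[:,2],Rt)
rows(C+.2*F[:,2],Rt,R0=Rt,p0=C)
w=ctrl.get_image('wrist');print(w['tool_from_camera'],w['camera_matrix'])
E
```

```text
[[ 0.914  0.406 -0.   ]
 [ 0.406 -0.914 -0.   ]
 [-0.     0.    -1.   ]]
[[ 0.55154042  0.11591869  0.09120933]
 [ 0.54162462  0.06582943  0.09071167]
 [ 0.51377435 -0.08184594  0.08987996]] [0.05106373 0.15028089] [ 2.16280868 11.1867289   0.07616748]
yaw -10.81130713835416 center [0.53265739 0.01703637 0.09054465]
[[ 0.89022105 -0.18757516  0.41511689]
 [-0.17000083 -0.98225025 -0.07927269]
 [ 0.42261826  0.         -0.90630779]]
view TCP [0.44963401 0.03289091 0.2718062 ]
slide [1.6974, -1.9906, -0.1532] ang [-0.2524, 0.8076, 1.1396]
slide [-0.0, 0.0, -0.8] ang [0.0, 0.0, 0.0]
[[-8.55039603e-04  9.56965111e-01  2.90201734e-01  8.00041823e-02]
 [ 9.99999436e-01  6.35609870e-04  8.50383107e-04 -2.05027332e-04]
 [ 6.29331878e-04  2.90202297e-01 -9.56965115e-01 -1.51244118e-01]
 [ 0.00000000e+00  0.00000000e+00  0.00000000e+00  1.00000000e+00]] [[311.77891823   0.         277.71551486]
 [  0.         311.77891823 208.69637549]
 [  0.           0.           1.        ]]
```

```bash
python3 -m inch '[{"slide":[1,-1,-0.15],"angular":[0,0,0.6],"claw":1},{"slide":[1,-1,-0.15],"angular":[0,0,0.6],"claw":1},{"slide":[1,-1,-0.15],"angular":[0,0,0.6],"claw":1},{"slide":[1,-1,-0.15],"angular":[0,0,0.6],"claw":1},{"slide":[1,-1,-0.15],"angular":[0,0,0.6],"claw":1},{"slide":[1,-1,-0.15],"angular":[0,0,0.6],"claw":1},{"slide":[1,-1,-0.15],"angular":[0,0,0.6],"claw":1},{"slide":[1,-1,-0.15],"angular":[0,0,0.6],"claw":1}]'
python3 - <<'E'
from h import *
F=frame(-10.8);Rt=F@np.diag([1,-1,-1]);print(ctrl.get_state()['joint_positions'])
rows(np.array([.5327,.017,.0905])+.2*F[:,2],Rt)
E
```

```text
time: 1.75
position: [0.3942, -0.2576, 0.2725]
tool_rot: [3.136, 0.179, 0.005]
ft_force: [0.2, -0.5, -0.5]
grip_width: 1.003
grip_force: 0.0
[ 0.83609627 -0.07060436 -0.29511022  1.80708308 -0.02242434  1.39967277
 -0.91110233]
slide [0.3529, -1.1289, 0.0038] ang [-0.1265, 0.8214, 0.5688]
```

```bash
python3 -m inch '[{"slide":[0.31,-0.99,0],"angular":[-0.12,0.82,0.57]},{"slide":[0.31,-0.99,0],"angular":[-0.12,0.82,0.57]},{"slide":[0.31,-0.99,0],"angular":[-0.12,0.82,0.57]},{"slide":[0.31,-0.99,0],"angular":[-0.12,0.82,0.57]},{"slide":[0.31,-0.99,0],"angular":[-0.12,0.82,0.57]},{"slide":[0.31,-0.99,0],"angular":[-0.12,0.82,0.57]},{"slide":[0.31,-0.99,0],"angular":[-0.12,0.82,0.57]},{"slide":[0.31,-0.99,0],"angular":[-0.12,0.82,0.57]}]'
python3 - <<'E'
from h import *
F=frame(-10.8);Rt=F@np.diag([1,-1,-1]);s=ctrl.get_state();print(s['joint_positions'])
rows(np.array([.5327,.017,.0905])+.2*F[:,2],Rt,s)
w=ctrl.get_image('wrist');save(w,'wrist1')
T=np.eye(4);T[:3,:3]=R.from_rotvec(s['tool_rot']).as_matrix();T[:3,3]=s['position'];T=T@w['tool_from_camera']
P=cloud(w,T);np.savez('wrist1',P=P,T=T,**w)
print([(q,o['confidence'],np.round(o['bbox'])) for q in('tall_tube','short_tube') for o in ctrl.find_in(q,'wrist')])
E
```

```text
[ 0.83609627 -0.07060436 -0.29511022  1.80708308 -0.02242434  1.39967277
 -0.91110233]
slide [0.3529, -1.1289, 0.0038] ang [-0.1265, 0.8214, 0.5688]
[('tall_tube', 0.81, array([35., 50., 71., 65.])), ('short_tube', 0.62, array([ 9., 20., 18., 39.])), ('short_tube', 0.27, array([383.,   8.,  56.,  16.]))]invalid input at $[0]: expected keys slide, angular, claw
```

View pics/wrist1.png

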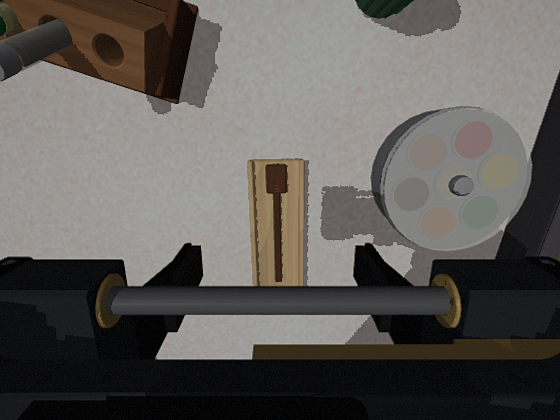

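The picture shows the rack only at upper left (tall tube near (35,50)), because the move was refused for lack of "claw". Redoing it.

```bash
python3 -m inch '[{"slide":[0.31,-0.99,0],"angular":[-0.12,0.82,0.57],"claw":1},{"slide":[0.31,-0.99,0],"angular":[-0.12,0.82,0.57],"claw":1},{"slide":[0.31,-0.99,0],"angular":[-0.12,0.82,0.57],"claw":1},{"slide":[0.31,-0.99,0],"angular":[-0.12,0.82,0.57],"claw":1},{"slide":[0.31,-0.99,0],"angular":[-0.12,0.82,0.57],"claw":1},{"slide":[0.31,-0.99,0],"angular":[-0.12,0.82,0.57],"claw":1},{"slide":[0.31,-0.99,0],"angular":[-0.12,0.82,0.57],"claw":1},{"slide":[0.31,-0.99,0],"angular":[-0.12,0.82,0.57],"claw":1}]'
cat > look.py <<'E'
import sys
from h import *
def look(n):
    s=ctrl.get_state();w=ctrl.get_image('wrist');save(w,n)
    T=np.eye(4);T[:3,:3]=R.from_rotvec(s['tool_rot']).as_matrix();T[:3,3]=s['position'];T=T@w['tool_from_camera']
    P=cloud(w,T);np.savez(n,P=P,T=T,**w);return s,w,P
E
python3 - <<'E'
from look import *
F=frame(-10.8);Rt=F@np.diag([1,-1,-1])
s,w,P=look('wrist2');print(s['joint_positions'])
rows(np.array([.5327,.017,.0905])+.2*F[:,2],Rt,s)
print([(q,o['confidence'],np.round(o['bbox'])) for q in('tall_tube','short_tube') for o in ctrl.find_in(q,'wrist')])
E
```

```text
time: 2.7
position: [0.4564, -0.0838, 0.2054]
tool_rot: [3.048, -0.256, 0.486]
ft_force: [-0.2, -0.0, -0.1]
grip_width: 1.0
grip_force: 0.0
[ 0.3132855  -0.29748432 -0.18299156  2.16522466 -0.02934322  0.95251705
 -1.59575723]
slide [-0.0151, -0.4504, -0.2929] ang [0.0186, 0.2266, 0.0441]
[('tall_tube', 0.9, array([192., 209.,  58.,  79.])), ('short_tube', 0.55, array([144., 191.,  43.,  46.]))]
```

View pics/wrist2.png

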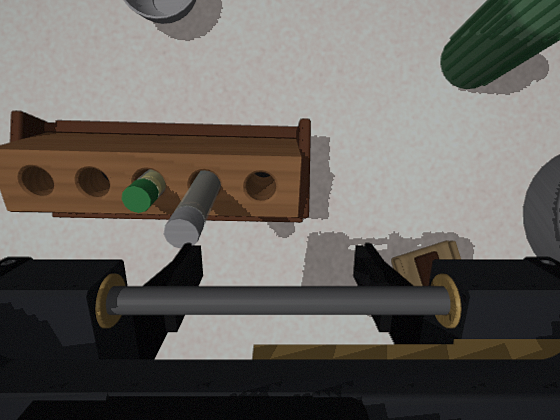

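The wrist picture shows the mouths at about (37,180), (92,181), (261,185), the short tube at (140,193) and the tall tube's cap at (182,232). With the full 25° tilt, joint 2 hits its limit, so I will grip with less tilt (the pads still close across the tube).

```bash
python3 - <<'E'
from h import *
a=np.load('wrist2.npz');P=a['P'];d=a['depth']
roi=np.zeros(d.shape,bool);roi[135:215,0:305]=1;roi&=d>0
p=P[roi];n=frame(-10.8)[:,2];c=np.array([.5327,.017,.0905])
q=p[abs((p-c)@n)<.012]
for _ in range(6):
    c=q.mean(0);n=np.linalg.svd(q-c)[2][2];n*=np.sign(n[2]);q=p[abs((p-c)@n)<.0025]
print(len(q),c,n,'tilt',np.degrees(np.arccos(n[2])),'yaw',np.degrees(np.arctan2(-n[1],-n[0])))
h=((P-c)@n)
hole=roi&(h<-.005)
hole[:, :]&=True
K=a['camera_matrix'];T=a['T']
# holes by connected components; edge rim ray cast to plane
num,lab,st,ce=cv2.connectedComponentsWithStats(hole.astype(np.uint8))
for i in range(1,num):
    x,y,w,hh,A=st[i]
    if A<150 or w>60: continue
    cs,_=cv2.findContours((lab==i).astype(np.uint8),cv2.RETR_EXTERNAL,cv2.CHAIN_APPROX_NONE)
    uv=cs[0][:,0,:].astype(float)
    ray=np.stack([(uv[:,0]-K[0,2])/K[0,0],-(uv[:,1]-K[1,2])/K[1,1],-np.ones(len(uv))],-1)@T[:3,:3].T;o=T[:3,3]
    X=o+ray*(((c-o)@n)/(ray@n))[:,None]
    # fit circle in plane
    e2=np.cross(n,[1,0,0]);e2/=np.linalg.norm(e2);e1=np.cross(e2,n)
    u,v=(X-c)@e1,(X-c)@e2
    s=np.linalg.lstsq(np.c_[2*u,2*v,np.ones(len(u))],u*u+v*v,rcond=None)[0]
    print(st[i],'centre',np.round(c+s[0]*e1+s[1]*e2,4),'r',np.sqrt(s[2]+s[0]**2+s[1]**2))
# intensity: compare
dk=roi&(abs(h)<.0025);X=P[dk];F=frame(-10.8)
for k in (0,1):
    v=(X-[.5327,.017,.0905])@F[:,k];print(np.percentile(v,[0.5,2,98,99.5]))
# tall tube axis
m=np.zeros_like(roi);m[165:250,160:222]=1
t=P[m&(h>.01)&(h<.09)&(d>0)];print('tall',len(t),t.min(0),t.max(0))
E
```

```text
13623 [0.53514189 0.01892704 0.09444578] [-0.4163736   0.08001381  0.90566595] tilt 25.08687464340864 yaw -10.877825996610781
[ 23 166  31  29 623] centre [0.552  0.1142 0.0938] r 0.012392212335652856
[ 80 168  30  28 634] centre [0.5425 0.0657 0.0937] r 0.012556657971558095
[246 172  30  28 657] centre [ 0.514  -0.0795  0.0934] r 0.012980690980426235
[-0.0281295  -0.02718013  0.02894306  0.02953694]
[-0.13207389 -0.12891639  0.12923616  0.13441682]
tall 2126 [ 0.47492582 -0.04046598  0.10050495] [ 0.52688281 -0.01145905  0.16909131]
```

```bash
cat >> h.py <<'E'
C=np.array([.533,.0173,.0936]);FD=frame(-11);N=FD[:,2];YD=FD[:,1]
TILT=6
RT=frame(-11,TILT)@np.diag([1,-1,-1])
def tcp(y,along,back=0): return C+y*YD+along*N+(.008-back)*RT[:,2]
E
python3 - <<'E'
from h import *
print(tcp(-.05,.06),tcp(-.05,.06,.09));rows(tcp(-.05,.06,.09),RT)
E
```

```text
[ 0.4993892  -0.02710256  0.14002229] [ 0.49015448 -0.02530751  0.22952926]
slide [0.1066, -0.2815, -0.0575] ang [0.0073, -0.4131, 0.0242]
```

```bash
python3 -m inch '[{"slide":[0.05,-0.05,-0.1],"angular":[0,-0.4,0.02],"claw":0.2},{"slide":[0.1,-0.28,-0.06],"angular":[0,-0.41,0.02],"claw":0.2},{"slide":[0.1,-0.28,-0.06],"angular":[0,-0.41,0.02],"claw":0.2},{"slide":[0.1,-0.28,-0.06],"angular":[0,-0.41,0.02],"claw":0.2},{"slide":[0.1,-0.28,-0.06],"angular":[0,-0.41,0.02],"claw":0.2},{"slide":[0.1,-0.28,-0.06],"angular":[0,-0.41,0.02],"claw":0.2}]'
python3 - <<'E'
from look import *
print(ctrl.get_state()['joint_positions'])
rows(tcp(-.05,.06,.09),RT);rows(tcp(-.05,.06,.0),RT)
look('w3')
E
```

```text
time: 3.45
position: [0.488, -0.027, 0.2303]
tool_rot: [3.108, -0.303, 0.167]
ft_force: [-0.3, -0.4, 0.8]
grip_width: 0.616
grip_force: 0.0
[ 0.22889257 -0.09317283 -0.23138499  1.91691501  0.00368236  1.21039606
 -1.76910298]
slide [0.0066, -0.0084, 0.0037] ang [0.0077, -0.0059, -0.0045]
slide [0.0055, -0.0099, 0.3637] ang [0.0077, -0.0059, -0.0045]
```

View pics/w3.png

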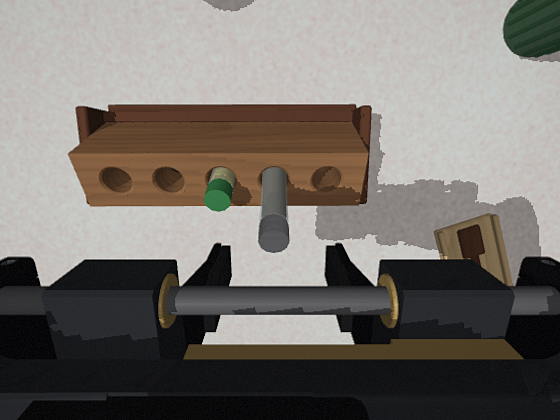

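The tall tube's cap is at (273,235), between the fingers (225 and 335). Descending, then closing.

```bash
python3 -m inch '[{"slide":[0.006,-0.01,0.1],"angular":[0,0,0],"claw":0.2},{"slide":[0.006,-0.01,0.2],"angular":[0,0,0],"claw":0.2},{"slide":[0.006,-0.01,0.3],"angular":[0,0,0],"claw":0.2},{"slide":[0.006,-0.01,0.364],"angular":[0,0,0],"claw":0.2},{"slide":[0.006,-0.01,0.364],"angular":[0,0,0],"claw":0.2},{"slide":[0.006,-0.01,0.364],"angular":[0,0,0],"claw":0.2}]' 
python3 - <<'E'
from look import *
rows(tcp(-.05,.06,.0),RT)
s,w,P=look('w4')
m=ctrl.outline_of('tall_tube','wrist');print(m and m[0]['bbox'])
E
```

```text
time: 4.1
position: [0.5, -0.0251, 0.1404]
tool_rot: [3.109, -0.299, 0.168]
ft_force: [0.9, -0.2, -0.3]
grip_width: 0.594
grip_force: 0.0
slide [-0.001, 0.0084, 0.0015] ang [0.0071, -0.0064, 0.0013]
[279.1, 262.9, 50.2, 142.1]
```

View pics/w4.png

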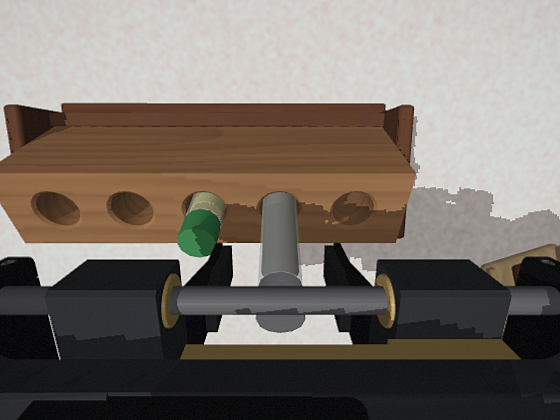

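The tube is centred between the fingers at column ~280, its cap at (281,310). Closing with 25 N.

```bash
python3 -m inch '[{"slide":[0,0,0],"angular":[0,0,0],"claw":-1},{"slide":[0,0,0],"angular":[0,0,0],"claw":-1},{"slide":[0,0,0],"angular":[0,0,0],"claw":-1},{"slide":[0,0,0],"angular":[0,0,0],"claw":-1},{"slide":[0,0,0],"angular":[0,0,0],"claw":-1},{"slide":[0,0,0],"angular":[0,0,0],"claw":-1},{"slide":[0,0,0],"angular":[0,0,0],"claw":-1},{"slide":[0,0,0],"angular":[0,0,0],"claw":-1}]' 25
python3 - <<'E'
from h import *
print(ctrl.get_state()['joint_positions'],ctrl.get_state()['torque'])
R0=RT
print('1cm along N in slide units',RT.T@N*.01/.25,'5cm along row',RT.T@YD*.05/.25)
rows(tcp(-.05,.06,.0),RT)
E
```

```text
time: 5.0
position: [0.5001, -0.0244, 0.1399]
tool_rot: [3.109, -0.297, 0.167]
ft_force: [0.9, -1.0, 1.4]
grip_width: 0.27
grip_force: 25.0
[ 0.22254084  0.00718569 -0.245778    2.01073615  0.03307851  1.01970381
 -1.80008688] [-0.14688024  0.22513211 -0.05856917]
1cm along N in slide units [-1.30227262e-02 -2.62230044e-19 -3.78207430e-02] 5cm along row [ 9.56582713e-20 -2.00000000e-01 -1.80354905e-19]
slide [-0.0008, 0.0114, -0.0005] ang [0.0068, -0.0056, 0.0036]
```

```bash
cat >> h.py <<'E'
def axis(f,lo=.01,hi=.075,tw=None):
    # fit 24mm cylinder to tall tube points; returns point & dir in world and in deck frame
    from scipy.optimize import least_squares
    a=np.load(f+'.npz');P=a['P'];D=(P-C)@FD
    o=ctrl.outline_of('tall_tube','wrist');m=o[0]['mask'] if o else np.ones(P.shape[:2],bool)
    return o[0]['confidence'],m,D
def cyl(D,x0):
    from scipy.optimize import least_squares
    def f(q):
        p=np.array([q[0],q[1],x0[4]]);v=np.array([q[2],q[3],1]);v/=np.linalg.norm(v)
        w=D-p;return np.linalg.norm(w-np.outer(w@v,v),axis=1)-.012
    r=least_squares(f,x0[:4],loss='soft_l1',f_scale=.001);return r.x,np.sqrt(np.mean(r.fun**2))
E
python3 - <<'E'
from h import *
for f in ('w3','w4'):
    a=np.load(f+'.npz');D=((a['P']-C)@FD)[a['depth']>0]
    for hi in (.05,.078):
        m=(D[:,2]>.006)&(D[:,2]<hi)&(abs(D[:,1]+.05)<.02)&(abs(D[:,0])<.035)
        q,e=cyl(D[m],[0,-.05,0,0,0]);print(f,m.sum(),np.round(q,4),'tilts deg',np.degrees(q[2:]),e)
E
```

```text
w3 767 [-0.0038 -0.0484 -0.0514 -0.002 ] tilts deg [-2.94467084 -0.11241369] 0.0003267877168755297
w3 1452 [-0.0037 -0.0484 -0.0542 -0.0028] tilts deg [-3.10531755 -0.15851161] 0.00034732262361038046
w4 1915 [-0.0039 -0.0486 -0.0536 -0.003 ] tilts deg [-3.07272369 -0.17056158] 0.00037220545152575577
w4 3101 [-0.0039 -0.0486 -0.0535 -0.0022] tilts deg [-3.06273767 -0.12857542] 0.00038768561448150916
```

```bash
python3 - <<'E'
from h import *
s=ctrl.get_state();np.savez('grasp',p=s['position'],r=s['tool_rot'])
E
python3 -m inch '[{"slide":[-0.0065,0,-0.019],"angular":[0,0,0],"claw":-1},{"slide":[-0.013,0,-0.038],"angular":[0,0,0],"claw":-1},{"slide":[-0.022,0,-0.065],"angular":[0,0,0],"claw":-1},{"slide":[-0.035,0,-0.1],"angular":[0,0,0],"claw":-1},{"slide":[-0.046,0,-0.134],"angular":[0,0,0],"claw":-1},{"slide":[-0.058,0,-0.17],"angular":[0,0,0],"claw":-1},{"slide":[-0.072,0,-0.208],"angular":[0,0,0],"claw":-1},{"slide":[-0.072,0,-0.208],"angular":[0,0,0],"claw":-1},{"slide":[-0.072,0,-0.208],"angular":[0,0,0],"claw":-1}]'
cat > fit.py <<'E'
from look import *
def fit(n,yc,lo,hi,foot=None):
    """fit the held tube; returns tool pose, tube pose in tool frame X"""
    s,w,P=look(n);D=((P-C)@FD)[w['depth']>0]
    m=(D[:,2]>lo)&(D[:,2]<hi)&(abs(D[:,1]-yc)<.02)&(abs(D[:,0])<.04)
    q,e=cyl(D[m],[0,yc,0,0,0]);z=D[m][:,2]
    print(m.sum(),'axis at deck',np.round(q[:2],4),'tilt',np.round(np.degrees(q[2:]),2),'rms',round(e,5),'zmin/max',np.percentile(z,[.5,99.5]))
    return s,q,D[m]
E
python3 - <<'E'
from fit import *
s,q,D=fit('w5',-.05,.005,.1)
g=np.load('grasp.npz');print('lift',(s['position']-g['p'])@FD,s['ft_force'],s['joint_positions'])
E
```

```text
time: 5.9
position: [0.4771, -0.0196, 0.1899]
tool_rot: [3.109, -0.296, 0.168]
ft_force: [-0.0, 0.2, -0.5]
grip_width: 0.263
grip_force: 24.9
2932 axis at deck [-0.0011 -0.0476] tilt [-3.03  0.5 ] rms 0.00149 zmin/max [0.0187472  0.09976636]
lift [-0.00015856  0.00027622  0.05525633] [-0.02859557  0.21944155 -0.47140997] [ 0.22438738 -0.09083794 -0.24484958  1.9969278   0.00462824  1.12767956
 -1.78335784]
```

View pics/w5.png

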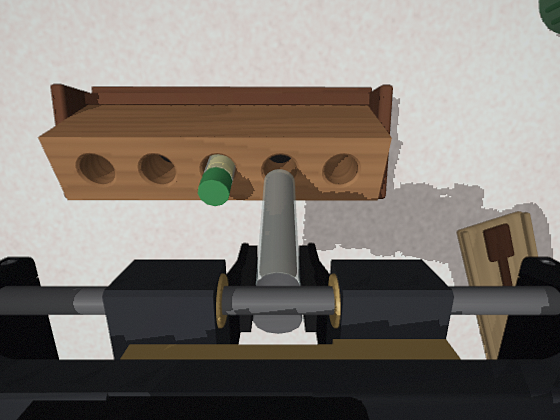

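The tube is out (foot at ~(280,172)), its well's dark spacer visible, short tube undisturbed. Now refit the held tube and compute the alignment over the y = -0.10 well.

```bash
cat >> h.py <<'E'
XW=-.0009
def pose(s):
    T=np.eye(4);T[:3,:3]=R.from_rotvec(s['tool_rot']).as_matrix();T[:3,3]=s['position'];return T
def B(x,y,z,tx=0,ty=0):  # tube pose in world, foot at deck coords
    b=np.eye(4);v=np.array([tx,ty,1]);v/=np.linalg.norm(v);b[:3,2]=v
    b[:3,1]=np.cross(v,[1,0,0]);b[:3,1]/=np.linalg.norm(b[:3,1]);b[:3,0]=np.cross(b[:3,1],v)
    T=np.eye(4);T[:3,:3]=FD;T[:3,3]=C;b[:3,3]=[x,y,z];return T@b
def goto(y,h,dx=0,dy=0):
    X=np.load('X.npy');T=B(XW+dx,y+dy,h)@np.linalg.inv(X);rows(T[:3,3],T[:3,:3])
def foot():
    X=np.load('X.npy');s=ctrl.get_state();b=pose(s)@X;print('foot in deck mm',np.round((b[:3,3]-C)@FD*1000,1),'tilt',np.round(np.degrees((b[:3,2]@FD)[:2]),2),'F',np.round(np.array(s['ft_force']),1),'F deck',np.round(np.array(s['ft_force'])@FD,1),'width',s['grip_width'])
E
python3 - <<'E'
from h import *
a=np.load('w5.npz');D=((a['P']-C)@FD)[a['depth']>0]
m=(D[:,2]>.017)&(D[:,2]<.068)&(abs(D[:,1]+.048)<.0135)&(abs(D[:,0])<.035)
q,e=cyl(D[m],[0,-.05,0,0,0]);print(m.sum(),q,np.degrees(q[2:]),e)
z0=.0152
X=np.linalg.inv(pose(ctrl.get_state()))@B(q[0]+q[2]*z0,q[1]+q[3]*z0,z0,q[2],q[3]);np.save('X.npy',X);print(X)
foot();goto(-.0986,.016);goto(-.0986,.005)
E
```

```text
1377 [-0.00096875 -0.04773614 -0.05652453  0.01060758] [-3.23861688  0.60776933] 0.00031049228518482855
[[ 9.26650895e-01  5.35096877e-03 -3.75884938e-01  3.07941759e-02]
 [ 2.49168488e-03 -9.99964151e-01 -8.09251611e-03  4.08072806e-04]
 [-3.75914765e-01  6.56235048e-03 -9.26631008e-01  8.66761718e-02]
 [ 0.00000000e+00  0.00000000e+00  0.00000000e+00  1.00000000e+00]]
foot in deck mm [ -1.8 -47.6  15.2] tilt [-3.23  0.61] F [-0.6  0.4 -0.9] F deck [-0.9  0.3 -0.5] width 0.2633629753437872Traceback (most recent call last):
  File "<stdin>", line 7, in <module>
  File "h.py", line 42, in goto
    X=np.load('X.npy');T=B(XW+dx,y+dy,h)@np.linalg.inv(X);rows(T[:3,3],T[:3,:3])
                         ~^^^^^^^^^^^^^^
  File "h.py", line 38, in B
    b=np.eye(4);v=np.array([tx,ty,1]);v/=np.linalg.norm(v);b[:3,2]=v
                                      ^^^^^^^^^^^^^^^^^^^^
numpy._core._exceptions._UFuncOutputCastingError: Cannot cast ufunc 'divide' output from dtype('float64') to dtype('int64') with casting rule 'same_kind'
```

```bash
sed -i 's/v=np.array(\[tx,ty,1\])/v=np.array([tx,ty,1.])/' h.py; python3 - <<'E'
from h import *
goto(-.0986,.014)
E
```

```text
slide [0.0244, 0.2081, -0.0023] ang [0.0196, -0.1078, -0.0064]
```

```bash
python3 -m inch '[{"slide":[0.012,0.1,-0.002],"angular":[0.01,-0.05,0],"claw":-1},{"slide":[0.024,0.208,-0.002],"angular":[0.02,-0.108,-0.006],"claw":-1},{"slide":[0.024,0.208,-0.002],"angular":[0.02,-0.108,-0.006],"claw":-1},{"slide":[0.024,0.208,-0.002],"angular":[0.02,-0.108,-0.006],"claw":-1},{"slide":[0.024,0.208,-0.002],"angular":[0.02,-0.108,-0.006],"claw":-1}]'
python3 - <<'E'
from look import *
foot();s,w,P=look('w6');goto(-.0986,0);goto(-.0986,-.03)
E
```

```text
time: 6.45
position: [0.4729, -0.0708, 0.1904]
tool_rot: [-3.125, 0.291, -0.079]
ft_force: [-0.1, -0.3, -1.4]
grip_width: 0.266
grip_force: 24.9
foot in deck mm [ -1.5 -97.5  13.7] tilt [ 0.05 -0.06] F [-0.1 -0.3 -1.4] F deck [-0.6 -0.3 -1.3] width 0.26627640572042105
slide [0.0223, 0.0051, 0.0506] ang [-0.0012, 0.0011, 0.0029]
slide [0.0675, 0.0062, 0.1618] ang [-0.0012, 0.0011, 0.0029]
```

View pics/w6.png

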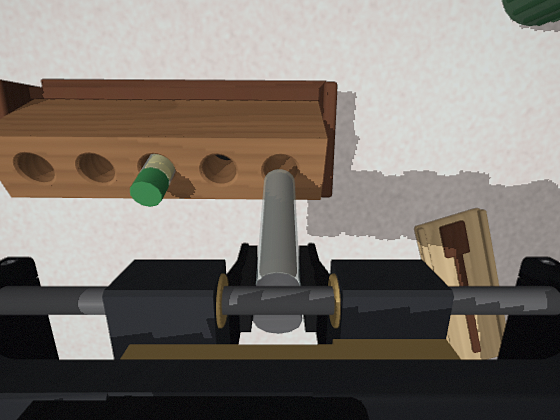

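The tube's foot (280,172) is over the mouth (281,168) of the end well. Inserting to 30 mm depth, free in any well.

```bash
python3 -m inch '[{"slide":[0.01,0.005,0.024],"angular":[0,0,0],"claw":-1},{"slide":[0.018,0.005,0.042],"angular":[0,0,0],"claw":-1},{"slide":[0.022,0.005,0.052],"angular":[0,0,0],"claw":-1},{"slide":[0.026,0.006,0.062],"angular":[0,0,0],"claw":-1},{"slide":[0.030,0.006,0.072],"angular":[0,0,0],"claw":-1},{"slide":[0.034,0.006,0.08],"angular":[0,0,0],"claw":-1},{"slide":[0.034,0.006,0.08],"angular":[0,0,0],"claw":-1}]'
python3 - <<'E'
from h import *
foot();goto(-.0986,-.03)
E
```

```text
time: 7.2
position: [0.482, -0.0749, 0.171]
tool_rot: [-3.125, 0.292, -0.08]
ft_force: [0.1, 0.2, -1.4]
grip_width: 0.268
grip_force: 24.9
foot in deck mm [ -0.8 -99.9  -8. ] tilt [ 0.03 -0.01] F [ 0.1  0.2 -1.4] F deck [-0.5  0.3 -1.3] width 0.2682189004957321
slide [0.0325, -0.0044, 0.0818] ang [-0.0006, 0.001, -0.0003]
```

In the mouth with no contact force. On down to 30 mm, then slowly on.

```bash
python3 -m inch '[{"slide":[0.006,-0.004,0.015],"angular":[0,0,0],"claw":-1},{"slide":[0.013,-0.004,0.032],"angular":[0,0,0],"claw":-1},{"slide":[0.02,-0.004,0.05],"angular":[0,0,0],"claw":-1},{"slide":[0.027,-0.004,0.066],"angular":[0,0,0],"claw":-1},{"slide":[0.0325,-0.004,0.082],"angular":[0,0,0],"claw":-1},{"slide":[0.0325,-0.004,0.082],"angular":[0,0,0],"claw":-1}]'
python3 - <<'E'
from h import *
foot();goto(-.0986,-.046)
E
```

```text
time: 7.8
position: [0.491, -0.0754, 0.1505]
tool_rot: [-3.125, 0.292, -0.078]
ft_force: [-0.5, -0.7, -1.7]
grip_width: 0.265
grip_force: 24.9
foot in deck mm [ -1.5 -98.7 -30.4] tilt [ 0.08 -0.01] F [-0.5 -0.7 -1.7] F deck [-1.1 -0.8 -1.4] width 0.26542569010310174
slide [0.0251, -0.0, 0.0571] ang [-0.0005, 0.0027, -0.0003]
```

```bash
python3 -m inch '[{"slide":[0.005,0,0.012],"angular":[0,0,0],"claw":-1},{"slide":[0.01,0,0.024],"angular":[0,0,0],"claw":-1},{"slide":[0.013,0,0.03],"angular":[0,0,0],"claw":-1},{"slide":[0.015,0,0.034],"angular":[0,0,0],"claw":-1},{"slide":[0.017,0,0.038],"angular":[0,0,0],"claw":-1},{"slide":[0.0185,0,0.042],"angular":[0,0,0],"claw":-1},{"slide":[0.0185,0,0.042],"angular":[0,0,0],"claw":-1}]'
python3 - <<'E'
from h import *
foot();goto(-.0986,-.046)
E
```

```text
time: 8.5
position: [0.4964, -0.0764, 0.141]
tool_rot: [-3.125, 0.292, -0.08]
ft_force: [0.1, -0.5, -1.3]
grip_width: 0.269
grip_force: 24.9
foot in deck mm [ -0.5 -98.6 -41.3] tilt [ 0.01 -0.01] F [ 0.1 -0.5 -1.3] F deck [-0.3 -0.4 -1.3] width 0.2689295318921032
slide [0.0053, 0.0001, 0.018] ang [-0.0005, 0.0003, -0.0002]
```

```bash
python3 -m inch '[{"slide":[0.002,0,0.005],"angular":[0,0,0],"claw":-1},{"slide":[0.004,0,0.01],"angular":[0,0,0],"claw":-1},{"slide":[0.006,0,0.015],"angular":[0,0,0],"claw":-1},{"slide":[0.006,0,0.015],"angular":[0,0,0],"claw":-1}]'
python3 - <<'E'
from h import *
foot();goto(-.0986,-.050)
E
```

```text
time: 8.9
position: [0.498, -0.0766, 0.1372]
tool_rot: [-3.125, 0.292, -0.08]
ft_force: [0.3, 0.2, -0.5]
grip_width: 0.267
grip_force: 24.9
foot in deck mm [ -0.6 -98.5 -45.5] tilt [ 0.02 -0.01] F [ 0.3  0.2 -0.5] F deck [ 0.1  0.2 -0.5] width 0.2669709981008563
slide [0.0055, 0.0003, 0.0173] ang [-0.0005, 0.0008, -0.0003]
```

```bash
python3 -m inch '[{"slide":[0.004,0,0.01],"angular":[0,0,0],"claw":-1},{"slide":[0.008,0,0.02],"angular":[0,0,0],"claw":-1},{"slide":[0.012,0,0.03],"angular":[0,0,0],"claw":-1},{"slide":[0.016,0,0.04],"angular":[0,0,0],"claw":-1},{"slide":[0.016,0,0.04],"angular":[0,0,0],"claw":-1}]'
python3 - <<'E'
from h import *
foot();goto(-.0986,-.0675)
E
```

```text
time: 9.4
position: [0.5023, -0.0774, 0.1271]
tool_rot: [-3.125, 0.292, -0.079]
ft_force: [-0.1, 0.1, -0.6]
grip_width: 0.266
grip_force: 24.9
foot in deck mm [ -0.9 -98.4 -56.4] tilt [ 0.05 -0.01] F [-0.1  0.1 -0.6] F deck [-0.3  0.1 -0.5] width 0.2657977503398931
slide [0.0163, 0.0009, 0.0411] ang [-0.0006, 0.0016, -0.0002]
```

```bash
python3 -m inch '[{"slide":[0.003,0,0.008],"angular":[0,0,0],"claw":-1},{"slide":[0.006,0,0.016],"angular":[0,0,0],"claw":-1},{"slide":[0.009,0,0.024],"angular":[0,0,0],"claw":-1},{"slide":[0.012,0,0.032],"angular":[0,0,0],"claw":-1},{"slide":[0.016,0,0.041],"angular":[0,0,0],"claw":-1},{"slide":[0.016,0,0.041],"angular":[0,0,0],"claw":-1}]'
python3 - <<'E'
from h import *
foot();goto(-.0986,-.0715)
E
```

```text
time: 10.0
position: [0.5068, -0.0782, 0.1172]
tool_rot: [-3.125, 0.292, -0.08]
ft_force: [0.1, 0.2, -1.0]
grip_width: 0.265
grip_force: 24.9
foot in deck mm [ -0.9 -98.4 -67.4] tilt [ 0.04 -0.01] F [ 0.1  0.2 -1. ] F deck [-0.4  0.2 -0.9] width 0.26506363730611665
slide [0.0061, 0.001, 0.0153] ang [-0.0006, 0.0013, -0.0003]
```

```bash
python3 -m inch '[{"slide":[0.0015,0,0.004],"angular":[0,0,0],"claw":-1},{"slide":[0.003,0,0.0075],"angular":[0,0,0],"claw":-1},{"slide":[0.0045,0,0.011],"angular":[0,0,0],"claw":-1},{"slide":[0.0045,0,0.011],"angular":[0,0,0],"claw":-1}]'
python3 - <<'E'
from h import *
foot();goto(-.0986,-.0725)
E
```

```text
time: 10.4
position: [0.5082, -0.0784, 0.1149]
tool_rot: [-3.125, 0.292, -0.08]
ft_force: [0.5, 0.6, -0.2]
grip_width: 0.267
grip_force: 24.9
foot in deck mm [ -0.6 -98.3 -70.1] tilt [ 0.01 -0.01] F [ 0.5  0.6 -0.2] F deck [ 0.3  0.7 -0.4] width 0.2674812689701866
slide [0.0025, 0.0011, 0.0095] ang [-0.0006, 0.0002, -0.0003]
```

```bash
python3 -m inch '[{"slide":[0.0007,0,0.002],"angular":[0,0,0],"claw":-1},{"slide":[0.0013,0,0.004],"angular":[0,0,0],"claw":-1},{"slide":[0.002,0,0.006],"angular":[0,0,0],"claw":-1},{"slide":[0.002,0,0.006],"angular":[0,0,0],"claw":-1}]'
python3 - <<'E'
from h import *
foot();goto(-.0986,-.074)
E
```

```text
time: 10.8
position: [0.5085, -0.0784, 0.1148]
tool_rot: [-3.125, 0.292, -0.08]
ft_force: [-5.3, 1.0, 10.6]
grip_width: 0.271
grip_force: 24.9
foot in deck mm [ -0.4 -98.3 -70.2] tilt [ 0.03 -0.  ] F [-5.3  1.  10.6] F deck [-0.4 -0.  11.9] width 0.27077570661000133
slide [0.0035, 0.0013, 0.015] ang [-0.0002, 0.0012, -0.0002]
```

Contact with the bottom at 70 mm (12 N along the axis). Relieve, open, and check.

```bash
python3 -m inch '[{"slide":[-0.001,0,-0.004],"angular":[0,0,0],"claw":-1},{"slide":[-0.001,0,-0.004],"angular":[0,0,0],"claw":-1},{"slide":[-0.001,0,-0.004],"angular":[0,0,0],"claw":0.2},{"slide":[-0.001,0,-0.004],"angular":[0,0,0],"claw":0.2},{"slide":[-0.001,0,-0.004],"angular":[0,0,0],"claw":0.2},{"slide":[-0.001,0,-0.004],"angular":[0,0,0],"claw":0.2},{"slide":[-0.001,0,-0.004],"angular":[0,0,0],"claw":0.2},{"slide":[-0.001,0,-0.004],"angular":[0,0,0],"claw":0.2}]'
```

```text
time: 11.6
position: [0.5084, -0.0784, 0.1143]
tool_rot: [-3.125, 0.292, -0.08]
ft_force: [-0.3, -0.5, -0.7]
grip_width: 0.594
grip_force: 0.0
```

```bash
python3 -m inch '[{"slide":[0,0,-0.06],"angular":[0,0,0],"claw":0.2},{"slide":[0,0,-0.15],"angular":[0,0,0],"claw":0.2},{"slide":[0,0,-0.3],"angular":[0,0,0],"claw":0.2},{"slide":[0,0,-0.45],"angular":[0,0,0],"claw":0.2},{"slide":[0,0,-0.45],"angular":[0,0,0],"claw":0.2},{"slide":[0,0,-0.45],"angular":[0,0,0],"claw":0.2}]'
python3 - <<'E'
from look import *
s,w,P=look('w7');D=((P-C)@FD)[w['depth']>0]
m=(D[:,2]>.006)&(D[:,2]<.06)&(abs(D[:,1]+.098)<.018)&(abs(D[:,0])<.035)
q,e=cyl(D[m],[0,-.098,0,0,0]);print(m.sum(),q,np.degrees(q[2:]),e,'top',np.percentile(D[m][:,2],99.5))
E
```

```text
time: 12.2
position: [0.5032, -0.0782, 0.2277]
tool_rot: [-3.125, 0.292, -0.084]
ft_force: [-0.8, -0.1, -0.5]
grip_width: 0.598
grip_force: 0.0
1322 [-0.00368277 -0.09841171 -0.0586653  -0.00059349] [-3.361274   -0.03400439] 0.0028465359938090644 top 0.05116708727687828
```

View pics/w7.png

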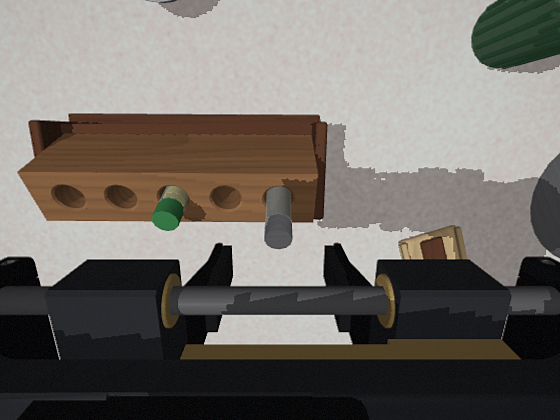

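The tall tube stands cap up in the end well (cap at (279,235)), about 50 mm out of the deck. The short tube at (170,205) is unmoved and the gripper is clear, so I'm handing in.

```bash
python3 -c "
from bench import ctrl
print(ctrl.close_job())"
```

```text
the job is handed in; nothing more can be done
None
```

The clove tube now stands cap up in the deep well at the robot's right-hand end of the rack (y = -0.10 m, the first one tried). It was lowered in the grip until it touched bottom at 70 mm, and about 50 mm stands out; the job is handed in at about 12 s.

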